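Thread a drilled wood sample round the bent sample bar

ROBOT

A 6-joint arm with a two-finger parallel gripper is mounted at the origin on the work surface. World frame = base frame: x ahead of the robot, y to its left, z up, the work surface at z = 0. Lengths are in m, angles in rad, forces in N, time in s.
With the tool pointing down it reaches from about 0.375 to 0.975 m from the base axis. Payload 3.8 kg.
Tool frame: the origin (TCP) lies on the centre line of the jaws, within the pads' length; the fingertips stand 11 mm ahead of it and the grasp point (between the pads) lies 8 mm behind it; z points along the fingers, y is the line along which they close (so a half turn about z gives the same grasp; the last joint's range is limited). The gripper opens to 88 mm and grips with 3 to 60 N. Pads are 18 mm wide; open, the fingers measure 123 mm over their backs; the gripper's body (75 mm by 187 mm) begins 45 mm behind the grasp point.
Start: joints at [1.26, 0.264, 1.604, -0, 1.274, -0.037], TCP at [0.183, 0.65, 0.25] pointing down, gripper open.
Joint ranges: [-2.63, 2.63], [-0.94, 2.18], [0.31, 2.57], [-1.31, 4.45], [0, 2.66], [-2.55, 2.55]. Speed limits (rad/s): [2.57, 2.57, 3.14, 3.14, 3.14, 3.14].

INTERFACE

Orientations are given as a unit quaternion [w, x, y, z].
In Python, from plant import status, grab_frame, manip, find_in, tip_of gives the robot as it stands. The module is installed in compiled form; this text tells all that it offers.
- The arm moves only by the tool send_rows, never from a script. Its argument "rows" is a list of rows, each a list of 6 numbers: the shift along the tool's x, y, z in cm, then the turn, a rotation vector about the tool's x, y, z in rad. A call has 1 to 12 rows; each row shifts and turns the commanded pose from where the row before left it, along the tool's axes as they then stand; what a row does not reach is not made up. A row lasts 1/10 s, in which the tool goes at most 50 mm and 8.59 degrees, less where a joint would pass 70% of its speed; a pose out of reach is approached as far as the arm can. A call is refused whole if a number of a shift passes 5 or a number of a turn 0.15, either way. A call with a gripper value outside its range is refused whole. "claw" is the closure, from -1 (fully open) to 1 (shut), so that 0 is half open, set as the call begins (left out, the last holds). The fingers move at their own pace and stop on an object; "squeeze" is the grip in N (left out, the last holds). Time passes only in rows, so rows that do not move let the fingers close. It gives the time, the measured TCP pose, the force, the opening and the grip force at its end, in the units of the state.
- status.sense(): the state, without advancing time (a new reading comes with each control period).
- grab_frame(name): name is "scene" or "top" or "wrist"; returns a dict with "pixels" (480x640x3 uint8, red, green, blue), "depth" (480x640 float32, m along the optical axis (not along the pixel's ray), 0 where there is no reading), "K" (3x3 intrinsics, pixels), "rvec" (rotation vector, rad) and "tvec" (3), from world to camera coordinates, as OpenCV has them. Camera axes: x right, y down, z forward; pixel columns grow to the right and rows downward; lengths in m; the calibration is good to about 2 mm. A picture is of the moment at which its call begins.
- manip.job_done(): hands the job in; it is judged then, once.
Trained networks look in a picture, given as the dict that the camera call returned (one of the last four; its "shot" number tells which), for a name from the list of things; names that differ only in an ending like _2 or _b are one class to them, and where a whole thing is asked for, a point or a joint stands for the part that bears it (a point fixed in the world has none). Each returns a list of dicts, best first, with "score" (0 to 1); they miss things now and then, are a little off and sometimes report something else, mostly with a low value. They report only what shows in the picture. A call takes as long as a camera call. They do not tell look-alikes from the thing itself.
- find_in(target, picture): "at" ([x, y, z] in m, in world coordinates, good to about 4 mm: the middle of the surface that is visible of it).
- tip_of(target, picture): "at" ([x, y, z] in m, in world coordinates, good to about 4 mm: a listed point, or the origin of a listed thing).
The state is a dict: "clock": time; "q": joint angles; "qd": joint speeds; "tau": joint torques, N m; "eef_pos": TCP position; "tcp_rot": TCP orientation; "wrist_force": force on the tool from outside, world axes, zero at the start; "wrist_torque": the same for the moment, N m; "finger_gap": opening from 0.0 (shut) to 1.0 (fully open); "grasp_force": force on a finger pad.
Only numpy, scipy, OpenCV 4.12 (cv2) and the standard library are available. Lean on these libraries where they do the work, as an engineer would, in place of code of your own. Each camera call takes 0.05 s, during which the arm holds its last target. There are 200 camera calls.

TASK

Put the loose drilled wood sample back on the bent steel sample bar: thread it over the bar's free end, ease it along and round the bend without letting it bind, and push it against the sample already hanging there until both are packed firmly up against the post and its rubber spacer, never ramming or forcing it (about 10 N is a firm push, more than 15 N on the bar or the other sample is too much). Then let go, leaving it hanging there, and leave the other things on the table where they are.

Things in the scene. Friction and masses are not known exactly. Their poses are not given: they have to be found in the camera images.
- rail: Fixed stand; post 50 (x) x 40 (y) x 146 mm. Origin: on the table under the post's centre, z up. A level, rigid 12 mm round rod is held in the post. By drawing its centre line is 120 mm above the table and (x, y in mm, this frame) leaves the post at (0, -20), runs to (0, -150), bends 70 degrees at 55 mm radius about (-55, -150) to (-36.2, -201.7), then 85 mm straight to the tip (-116.1, -230.8).
- leg_mid (a point): A point of the stand: where by the drawing the rod's free leg has its centre line, 45 mm from the tip (rounded end). But the rod was clamped by hand; its true place is not reported: it sits up to 4 mm higher or lower than drawn all along, and is swung as a whole up to 0.035 rad either way about the post's vertical centre line (so its free leg lies up to 7 mm to one side). It is immovable.
- hung: Wooden sample with a wider, 24 mm hole (block 40 mm wide, 26 mm along the rod, 70 mm high), already on the rod near the post. Origin: 45 mm above its underside, mid-thickness; axes as rail, x = 0, z = 120 mm there. It slides only along y, stiffly: 5 N moves it. It starts 10 to 35 mm short of a black rubber spacer on the post's face, 0 to 12 mm thick (not reported), against which it stops hard.
- tile_hole (a point): Loose drilled wooden sample, steel eyelets: 26 mm thick (x), 40 mm wide (y), 70 mm high (z), upright on the table, about 50 g. This point is the centre of its 15 mm round through hole, 45 mm above its underside, 25 mm below its top; the hole runs along x and has 1.5 mm of play all round the rod. Either end may go on first. Grasp it across its width, at the height of the hole, keeping the hole's ends free.
- blank: Bystander, not to be moved: undrilled wooden sample, 40 x 26 x 50 mm, standing. Origin: centre of its underside.
- model_small: Bystander, not to be moved: small wooden model house, 60 x 80 mm, 60 mm high. Origin: centre of its underside.
- tape: Bystander, not to be moved: tape measure, about 60 x 60 x 32 mm. Origin: centre of its underside.
- mug: Bystander, not to be moved: white mug, 80 mm across, 90 mm high. Origin: centre of its underside.
- rule: Bystander, not to be moved: flat aluminium rule, 30 x 200 x 8 mm. Origin: centre of its underside.
- glue: Bystander, not to be moved: white glue bottle, 52 mm across, 130 mm high. Origin: centre of its underside.
- dowel: Bystander, not to be moved: upright round wooden offcut, 32 mm across, 110 mm high. Origin: centre of its underside.
There are look-alikes about, which are no part of the job. What is shaped like the part that bears tile_hole but yellow is not meant.

How it is judged:
On the way, in this order (a step that is already met when the one before it is completed fails the run):
1. the drilled sample is on the free leg of the rod, its hole centre within 16 mm of leg_mid (distance between tile_hole and leg_mid below 0.016 m), for 0.05 s.
2. it has come round the bend on to the leg at the post (x of tile_hole in the frame of rail between -0.01 and 0.01 m and z of tile_hole in the frame of rail between 0.112 and 0.128 m and y of tile_hole in the frame of rail between -0.135 and -0.03 m), for 0.05 s.
3. it is pressed against the hanging sample with more than 8 N, which is only possible when that is packed against the spacer (y of hung in the frame of rail above -0.048 m and contact force between tile and hung above 8 N), for 0.1 s.
At the end, for the whole second after the job is handed in: The hanging sample is packed up by the post (its origin no further than 48 mm from the post's centre) and the loose sample hangs on the rod right beside it, with no more than 3.5 mm between their faces, upright and square to the rod within 0.25 rad, released and at rest (y of hung in the frame of rail above -0.048 m and y of tile_hole in the frame of hung between -0.0295 and -0.022 m and x of tile_hole in the frame of rail between -0.008 and 0.008 m and z of tile_hole in the frame of rail between 0.109 and 0.129 m and angle between the x axis of tile_hole and the y axis of rail, either way round below 0.25 rad and angle between tile_hole's own z axis and vertical below 0.25 rad and linear speed of tile below 0.03 m/s); the robot touches nothing.
It fails at once if the drilled sample is forced: more than 20 N between it and the sample bar (rod, hanging sample or post) (contact force between tile and rail above 20 N).
It fails at once if another thing on the table is moved by more than 30 mm (distance of any of blank, model_small, tape, mug, rule, glue, dowel from where it was at the start of the episode above 0.03 m).
It also fails if it takes over 72 s, if anything falls off the work surface, if the arm or the gripper's body presses on something with over 40 N, if the wrist force passes 120 N, or if a joint passes its speed limit or range.

## Working session

There is one attempt and no reset: what is moved stays moved. The work goes in short steps, Python scripts to look and compute and a tool call to move; the robot and the scene stay as the last step left them, time stands still between calls to the robot, and variables do not carry over. Pictures are saved under pics/ and viewed, at most 10 in all, crops included, and the job is handed in when it is done.

Besides the shell and the picture viewer there is one more tool, called in YAML: its name, and indented under it one key for each argument. send_rows: Moves the arm, as the interface text tells. Its arguments: {"type":"object","properties":{"rows":{"type":"array"},"claw":{"type":"number"},"squeeze":{"type":"number"}},"required":["rows"]}

```bash
mkdir -p pics; cat > h.py <<'E'
import numpy as np, cv2
from plant import status, grab_frame, manip, find_in, tip_of
def save(p,n,crop=None,scale=1):
    im=p["pixels"]
    if crop: a,b,c,d=crop; im=im[b:d,a:c]
    im=cv2.resize(im,None,fx=scale,fy=scale,interpolation=cv2.INTER_CUBIC) if scale!=1 else im
    cv2.imwrite("pics/"+n,im[:,:,::-1])
def pix(p,X):
    return cv2.projectPoints(np.array(X,float).reshape(-1,1,3),np.array(p["rvec"]),np.array(p["tvec"]),np.array(p["K"]),None)[0].reshape(-1,2)
def cloud(p):
    K=np.array(p["K"]);d=p["depth"];v,u=np.mgrid[:480,:640]
    C=np.stack([(u-K[0,2])/K[0,0]*d,(v-K[1,2])/K[1,1]*d,d],-1)
    R=cv2.Rodrigues(np.array(p["rvec"]))[0]
    W=(C-np.array(p["tvec"]).ravel())@R
    W[d<=0]=np.nan
    return W
E
python3 - <<'E'
from h import *
s=status.sense();print(s["eef_pos"],s["tcp_rot"],s["clock"])
for n in ["scene","top"]:
    p=grab_frame(n);save(p,n+"0.png")
    np.savez("pics/"+n+"0.npz",**{k:p[k] for k in("pixels","depth","K","rvec","tvec")})
    for t in ["rail","leg_mid","hung","tile_hole","blank","model_small","tape","mug","rule","glue","dowel"]:
        print(n,t,[(np.round(r["at"],3).tolist(),round(r["score"],2),pix(p,r["at"])[0].round().tolist()) for r in tip_of(t,p)])
E
```

```text
[0.18232656 0.64923042 0.24842112] [-1.85727876e-04  1.36471424e-01  9.90643434e-01 -1.04956830e-03] 0.0
scene rail [([0.618, 0.135, -0.001], 0.68, [393.0, 220.0])]
scene leg_mid [([0.661, -0.086, 0.122], 0.82, [361.0, 254.0])]
scene hung [([0.649, 0.084, 0.116], 0.83, [400.0, 202.0])]
scene tile_hole [([0.461, -0.348, 0.046], 0.83, [186.0, 322.0]), ([0.458, -0.424, 0.049], 0.73, [152.0, 352.0]), ([0.531, -0.291, 0.041], 0.73, [237.0, 321.0])]
scene blank [([0.608, -0.309, 0.006], 0.6, [265.0, 361.0])]
scene model_small [([0.394, 0.271, -0.008], 0.89, [344.0, 157.0])]
scene tape [([0.449, 0.067, -0.002], 0.9, [316.0, 207.0]), ([0.618, 0.133, -0.0], 0.64, [393.0, 221.0]), ([0.72, -0.206, 0.002], 0.5, [349.0, 353.0])]
scene mug [([0.72, -0.202, -0.001], 0.56, [350.0, 352.0])]
scene rule [([0.778, 0.052, -0.0], 0.55, [441.0, 276.0])]
scene glue [([0.752, 0.312, -0.001], 0.88, [478.0, 201.0])]
scene dowel [([0.337, -0.391, -0.003], 0.94, [130.0, 319.0])]
top rail [([0.618, 0.132, 0.002], 0.85, [252.0, 217.0]), ([0.332, -0.391, -0.002], 0.72, [458.0, 335.0])]
top leg_mid [([0.668, -0.09, 0.115], 0.95, [341.0, 186.0])]
top hung [([0.649, 0.086, 0.115], 0.71, [266.0, 192.0]), ([0.459, -0.345, 0.045], 0.64, [443.0, 281.0])]
top tile_hole [([0.457, -0.346, 0.043], 0.88, [444.0, 282.0]), ([0.461, -0.424, 0.045], 0.55, [476.0, 281.0]), ([0.535, -0.292, 0.043], 0.55, [421.0, 250.0])]
top blank [([0.607, -0.311, -0.001], 0.6, [424.0, 226.0]), ([0.774, 0.045, 0.003], 0.36, [288.0, 160.0])]
top model_small []
top tape [([0.446, 0.073, 0.007], 0.72, [272.0, 284.0])]
top mug [([0.722, -0.201, 0.002], 0.98, [382.0, 182.0])]
top rule [([0.775, 0.047, -0.002], 0.62, [288.0, 161.0])]
top glue [([0.75, 0.315, -0.001], 0.78, [186.0, 167.0])]
top dowel [([0.331, -0.39, -0.003], 0.82, [458.0, 336.0])]
```

View pics/scene0.png

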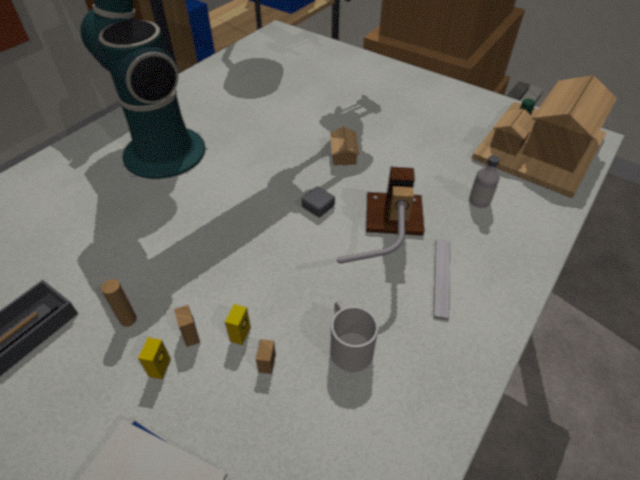

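View pics/top0.png

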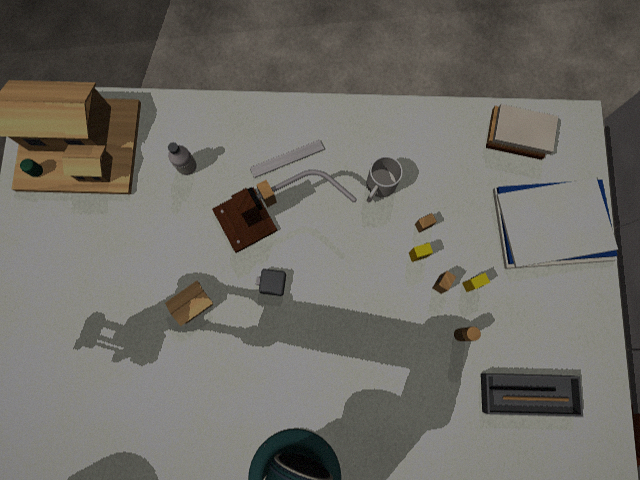

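```bash
python3 - <<'E'
from h import *
p=dict(np.load("pics/scene0.npz"))
save(p,"crop.png",(110,250,310,400),4)
E
```

```text
(no output)
```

View pics/crop.png

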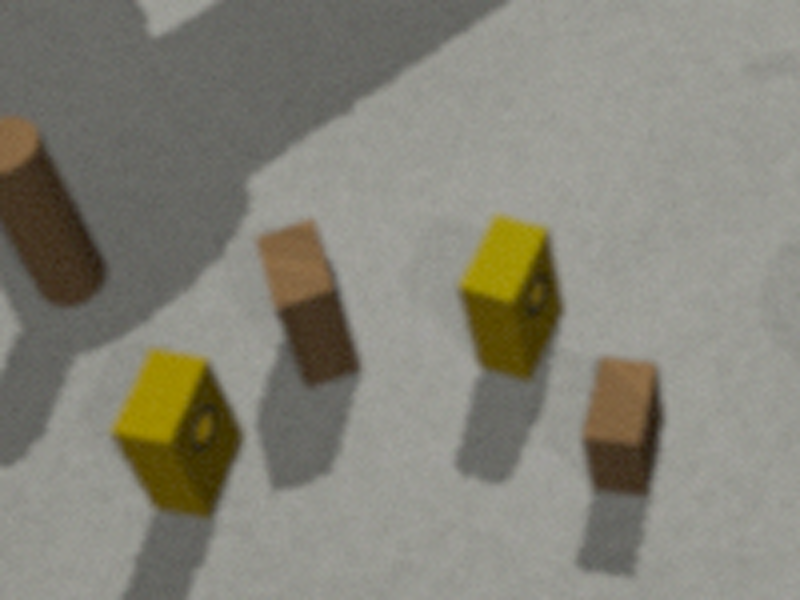

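The tile is the plain wood block at scene (186,322), world about (0.459,-0.347). Possible mix-ups are the yellow blocks at (152,352) and (237,321), which are the excluded look-alikes, the short blank at (265,361) and the round dowel at (118,303). The crop confirms the wood block is tall and rectangular, with its hole faces turned away from the camera. The rod runs from the post at (402,195) to its tip at (340,260).

```bash
cat >> h.py <<'E'
def rodpath(n=200):
    L=[np.array([[0,-20-t] for t in np.linspace(0,130,60)]),
       np.array([[-55+55*np.cos(a),-150-55*np.sin(a)] for a in np.radians(np.linspace(0,70,40))]),
       np.array([[-36.2,-201.7]])+np.linspace(0,1,50)[:,None]*np.array([[-79.9,-29.1]])]
    return np.vstack(L)/1000
def fitrod(pts,x0,prior=None):
    from scipy.optimize import least_squares
    from scipy.spatial import cKDTree
    P=rodpath()
    def f(q):
        c,s=np.cos(q[2]),np.sin(q[2])
        W=P@np.array([[c,s],[-s,c]])+q[:2]
        t=cKDTree(np.c_[W,np.full(len(W),q[3])])
        r=t.query(pts)[0]-0.006
        return r if prior is None else np.r_[r,prior(q)]
    return least_squares(f,x0,loss="soft_l1",f_scale=0.002)
E
python3 - <<'E'
from h import *
for n in ["scene","top"]:
    p=dict(np.load("pics/%s0.npz"%n));W=cloud(p).reshape(-1,3)
    rgb=p["pixels"].reshape(-1,3)
    m=(np.linalg.norm(W[:,:2]-[0.459,-0.347],axis=1)<0.035)&(W[:,2]>0.06)&(W[:,2]<0.09)
    T=W[m];r=cv2.minAreaRect((T[:,:2]*1000).astype(np.float32))
    print(n,"tile",m.sum(),r,T[:,2].mean(), np.median(T,0))
    m=(W[:,2]>0.105)&(W[:,2]<0.14)&(W[:,0]>0.6)&(W[:,0]<0.78)&(W[:,1]<0.068)&(W[:,1]>-0.15)
    T=W[m];print("rod pts",len(T))
    o=fitrod(T,[0.618,0.133,0.53,0.12]);print(o.x,np.sqrt(np.mean(o.fun**2)),np.abs(o.fun).max())
    m=(W[:,2]>0.141)&(W[:,2]<0.15)&(np.linalg.norm(W[:,:2]-[0.618,0.133],axis=1)<0.06)
    T=W[m];print("post",len(T),cv2.minAreaRect((T[:,:2]*1000).astype(np.float32)) if len(T)>3 else 0)
E
```

```text
scene tile 339 ((460.19171142578125, -349.1629943847656), (25.95754623413086, 43.5522575378418), 58.951236724853516) 0.06892195108428735 [ 0.46251741 -0.35028692  0.0693639 ]
rod pts 734
[0.6111597  0.13239811 0.56743853 0.12357497] 0.0029073828640943447 0.01523283596370177
post 479 ((630.4512329101562, 117.07923126220703), (50.03104019165039, 78.95509338378906), 33.6179084777832)
top tile 200 ((458.9717712402344, -347.42974853515625), (26.62997055053711, 41.3453369140625), 59.54093933105469) 0.07025034703677366 [ 0.45808233 -0.346821    0.0706102 ]
rod pts 500
[0.61843614 0.13385132 0.52130404 0.12488757] 0.002576544018510963 0.020276159338544424
post 528 ((630.1634521484375, 116.55058288574219), (52.713157653808594, 79.12662506103516), 30.815467834472656)
```

```bash
cat >> h.py <<'E'
def yang(q):  # world angle of tool y (tool down)
    w,x,y,z=q
    return np.arctan2(1-2*(x*x+z*z),2*(x*y-w*z))
def plan(target,ya,n,cur=None):
    """equal rows [dx,dy,dz cm, turn z] x n to reach target with tool-y angle ya (rad)"""
    s=status.sense(); p=np.array(s["eef_pos"]);a=yang(s["tcp_rot"])
    if cur is not None:p,a=np.array(cur[0]),cur[1]
    d=np.array(target)-p; dl=((ya-a+np.pi)%(2*np.pi)-np.pi)/n
    M=np.zeros((2,2))
    for k in range(n):
        b=a+k*dl; M+=np.array([[-np.sin(b),np.cos(b)],[np.cos(b),np.sin(b)]])
    xy=np.linalg.solve(M,d[:2])
    print(n,"rows of",np.round(np.r_[xy*100,-d[2]*100/n],3),"turn",round(-dl,4),"| now",p.round(4),round(a,4))
E
python3 - <<'E'
from h import *
plan([0.6,0.0,0.27],np.radians(0),17)
E
```

```text
17 rows of [-4.845 -0.563 -0.119] turn 0.0763 | now [0.1825 0.6499 0.2497] 1.297
```

send_rows:
  rows:
    - [-4.845,-0.56,-0.12,0,0,0.0763]
    - [-4.845,-0.56,-0.12,0,0,0.0763]
    - [-4.845,-0.56,-0.12,0,0,0.0763]
    - [-4.845,-0.56,-0.12,0,0,0.0763]
    - [-4.845,-0.56,-0.12,0,0,0.0763]
    - [-4.845,-0.56,-0.12,0,0,0.0763]
    - [-4.845,-0.56,-0.12,0,0,0.0763]
    - [-4.845,-0.56,-0.12,0,0,0.0763]
    - [-4.845,-0.56,-0.12,0,0,0.0763]
    - [-4.845,-0.56,-0.12,0,0,0.0763]
    - [-4.845,-0.56,-0.12,0,0,0.0763]
    - [-4.845,-0.56,-0.12,0,0,0.0763]
  claw: -1

```text
clock: 2.4
eef_pos: [0.5737, 0.2393, 0.2643]
tcp_rot: [0.0, 0.562, 0.827, 0.0]
wrist_force: [0.4, 0.5, -0.6]
finger_gap: 1.002
grasp_force: 0.0
```

send_rows:
  rows:
    - [-4.845,-0.56,-0.12,0,0,0.0763]
    - [-4.845,-0.56,-0.12,0,0,0.0763]
    - [-4.845,-0.56,-0.12,0,0,0.0763]
    - [-4.845,-0.56,-0.12,0,0,0.0763]
    - [-4.845,-0.56,-0.12,0,0,0.0763]
    - [0,0,0,0,0,0]
    - [0,0,0,0,0,0]

```text
clock: 3.1
eef_pos: [0.6003, -0.001, 0.2702]
tcp_rot: [-0.0, 0.708, 0.706, 0.0]
wrist_force: [0.2, 0.7, 0.2]
finger_gap: 1.004
grasp_force: 0.0
```

```bash
python3 - <<'E'
from h import *
s=status.sense();print(s["clock"],s["eef_pos"],yang(s["tcp_rot"]))
p=grab_frame("wrist");save(p,"w1.png")
np.savez("pics/w1.npz",**{k:p[k] for k in("pixels","depth","K","rvec","tvec")})
W=cloud(p).reshape(-1,3)
m=(W[:,2]>0.105)&(W[:,2]<0.14)&(W[:,0]>0.6)&(W[:,0]<0.78)&(W[:,1]<0.068)&(W[:,1]>-0.16)
T=W[m];print("rod pts",len(T),T.min(0),T.max(0))
o=fitrod(T,[0.618,0.133,0.54,0.124]);print(o.x,np.sqrt(np.mean(o.fun**2)),np.abs(o.fun).max())
E
```

```text
3.1 [ 0.60029814 -0.00095493  0.27023111] -0.0024985005407637127
rod pts 4458 [ 0.62965773 -0.12423776  0.1070118 ] [0.70564992 0.06797102 0.13697399]
[0.61909135 0.13390673 0.5147465  0.12359197] 0.001219925534475893 0.018515097953598264
```

View pics/w1.png

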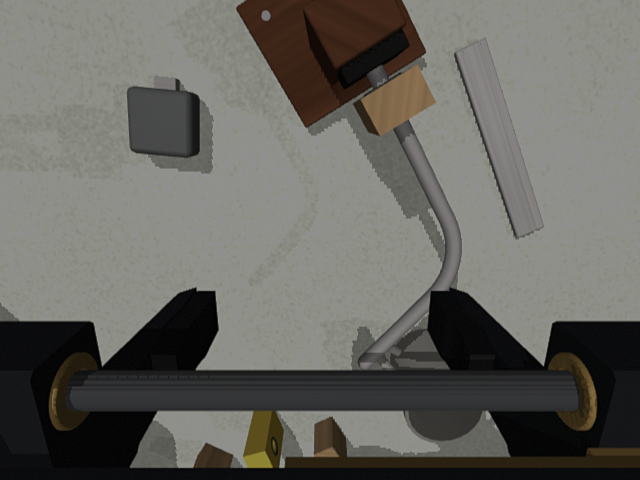

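```bash
python3 - <<'E'
from h import *
plan([0.4595,-0.348,0.17],np.radians(-30.7),9)
E
```

```text
9 rows of [-4.179 -0.613  1.113] turn 0.0595 | now [6.003e-01 2.000e-04 2.702e-01] -0.0006
```

send_rows:
  rows:
    - [-4.18,-0.613,1.113,0,0,0.0595]
    - [-4.18,-0.613,1.113,0,0,0.0595]
    - [-4.18,-0.613,1.113,0,0,0.0595]
    - [-4.18,-0.613,1.113,0,0,0.0595]
    - [-4.18,-0.613,1.113,0,0,0.0595]
    - [-4.18,-0.613,1.113,0,0,0.0595]
    - [-4.18,-0.613,1.113,0,0,0.0595]
    - [-4.18,-0.613,1.113,0,0,0.0595]
    - [-4.18,-0.613,1.113,0,0,0.0595]
    - [0,0,0,0,0,0]
    - [0,0,0,0,0,0]

```text
clock: 4.25
eef_pos: [0.4601, -0.3474, 0.1695]
tcp_rot: [-0.001, 0.869, 0.495, 0.0]
wrist_force: [0.9, 0.4, 0.4]
finger_gap: 1.002
grasp_force: 0.0
```

```bash
python3 - <<'E'
from h import *
p=grab_frame("wrist");save(p,"w2.png")
W=cloud(p).reshape(-1,3)
m=(np.linalg.norm(W[:,:2]-[0.4595,-0.348],axis=1)<0.04)&(W[:,2]>0.06)&(W[:,2]<0.08)
T=W[m];print(len(T),T.min(0),T.max(0), cv2.minAreaRect((T[:,:2]*1000).astype(np.float32)))
plan([0.4595,-0.348,0.037],np.radians(-30.7),9)
E
```

```text
2708 [ 0.43497779 -0.36772715  0.06021221] [ 0.48202359 -0.3258557   0.07226411] ((458.43017578125, -347.08465576171875), (26.676647186279297, 40.11186981201172), 59.45564270019531)
9 rows of [-0.017 -0.006  1.478] turn 0.0002 | now [ 0.4607 -0.347   0.17  ] -0.5338
```

View pics/w2.png

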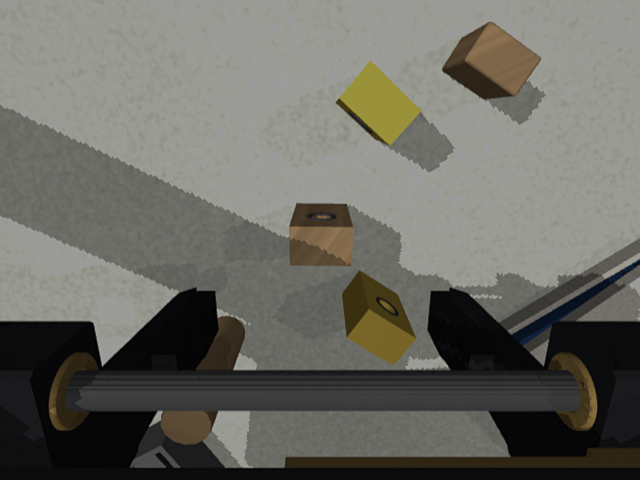

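The picture shows the wood tile squarely between the jaws, with its eyelet at (322,215). The yellow look-alikes are at (380,100) and (380,318). I'll descend and grip.

send_rows:
  rows:
    - [-0.1,0.05,2.2,0,0,0]
    - [0,0.05,2.2,0,0,0]
    - [0,0,2.2,0,0,0]
    - [0,0,2.2,0,0,0]
    - [0,0,2.0,0,0,0]
    - [0,0,1.5,0,0,0]
    - [0,0,1.0,0,0,0]
    - [0,0,0,0,0,0]
    - [0,0,0,0,0,0]

```text
clock: 5.2
eef_pos: [0.4607, -0.3495, 0.0375]
tcp_rot: [0.0, 0.869, 0.495, 0.0]
wrist_force: [-0.3, 0.4, 1.1]
finger_gap: 0.998
grasp_force: 0.0
```

send_rows:
  rows:
    - [0,0,0,0,0,0]
    - [0,0,0,0,0,0]
    - [0,0,0,0,0,0]
    - [0,0,0,0,0,0]
    - [0,0,0,0,0,0]
    - [0,0,0,0,0,0]
    - [0,0,0,0,0,0]
  claw: 1
  squeeze: 25

```text
clock: 5.9
eef_pos: [0.4599, -0.3496, 0.037]
tcp_rot: [-0.0, 0.869, 0.495, -0.0]
wrist_force: [-0.8, -0.1, 0.9]
finger_gap: 0.453
grasp_force: 25.0
```

```bash
cat >> h.py <<'E'
ROD=[0.6191,0.1339,0.5147,0.1236]
def rodpt(s,rod=None):
    """s mm from tip inward -> world xy, direction angle inward"""
    rod=rod or ROD
    L1,L2=85,np.radians(70)*55
    if s<=L1: p=np.array([-116.1,-230.8])+s*np.array([.9397,.342]);a=np.radians(20)
    elif s<L1+L2: b=np.radians(70)-(s-L1)/55; p=np.array([-55+55*np.cos(b),-150-55*np.sin(b)]);a=np.pi/2-b
    else: p=np.array([0,-150+s-L1-L2]);a=np.pi/2
    c,n=np.cos(rod[2]),np.sin(rod[2]);p=p/1000
    return np.array([rod[0]+c*p[0]-n*p[1],rod[1]+n*p[0]+c*p[1]]),a+rod[2]
def go(s,n,z=None,cur=None):
    p,a=rodpt(s); t=np.r_[p,(ROD[3]-0.008) if z is None else z]
    print("s",s,end=" ");plan(t,a-np.pi/2,n,cur); return (t,a-np.pi/2)
E
python3 - <<'E'
from h import *
p,a=rodpt(-25);print(p,a, rodpt(0))
c=[0.46,-0.3496,0.13],-np.radians(30.7)
plan([0.58,-0.24,0.13],a-np.pi/2,5,c)
go(-25,4,None,([0.58,-0.24,0.13],a-np.pi/2))
E
```

```text
[ 0.61541876 -0.14315764] 0.8637658503988659 (array([ 0.63165864, -0.12415064]), np.float64(0.8637658503988659))
5 rows of [ 3.171  0.73  -0.   ] turn 0.0342 | now [ 0.46   -0.3496  0.13  ] -0.5358
s -25 4 rows of [ 2.416 -0.899  0.36 ] turn -0.0 | now [ 0.58 -0.24  0.13] -0.707
```

send_rows:
  rows:
    - [0,0,-2,0,0,0]
    - [0,0,-2.5,0,0,0]
    - [0,0,-2.8,0,0,0]
    - [0,0,-2,0,0,0]
    - [3.17,0.73,0,0,0,0.0342]
    - [3.17,0.73,0,0,0,0.0342]
    - [3.17,0.73,0,0,0,0.0342]
    - [3.17,0.73,0,0,0,0.0342]
    - [3.17,0.73,0,0,0,0.0342]
    - [0,0,0,0,0,0]
    - [0,0,0,0,0,0]

```text
clock: 7.0
eef_pos: [0.5799, -0.2394, 0.1295]
tcp_rot: [-0.0, 0.908, 0.42, -0.0]
wrist_force: [-0.5, 0.1, -0.2]
finger_gap: 0.452
grasp_force: 25.0
```

```bash
python3 - <<'E'
from h import *
s=status.sense();print(s["eef_pos"],s["wrist_force"],s["finger_gap"])
go(-25,5)
p=grab_frame("wrist");save(p,"w3.png")
W=cloud(p).reshape(-1,3)
m=(W[:,2]>0.105)&(W[:,2]<0.14)&(W[:,0]>0.6)&(W[:,0]<0.78)&(W[:,1]<0.05)&(W[:,1]>-0.135)&(np.linalg.norm(W[:,:2]-np.array(s["eef_pos"])[:2],axis=1)>.07)
T=W[m];print("rod pts",len(T),T.min(0),T.max(0))
x0=np.array(ROD)
o=fitrod(T,x0,lambda q:(q-x0)*[3,3,1,0]);print(o.x,np.sqrt(np.mean(o.fun**2)))
d,a=rodpt(0);print(rodpt(0),rodpt(0,list(o.x)),rodpt(150),rodpt(150,list(o.x)))
E
```

```text
[ 0.57992693 -0.23944368  0.12948826] [-0.46926418  0.1062532  -0.16903932] 0.45188900951466604
s -25 5 rows of [ 1.926 -0.708  0.278] turn 0.0005 | now [ 0.5799 -0.2394  0.1295] -0.7045Traceback (most recent call last):
  File "<stdin>", line 7, in <module>
    return umr_minimum(a, axis, None, out, keepdims, initial, where)
ValueError: zero-size array to reduction operation minimum which has no identity
```

View pics/w3.png

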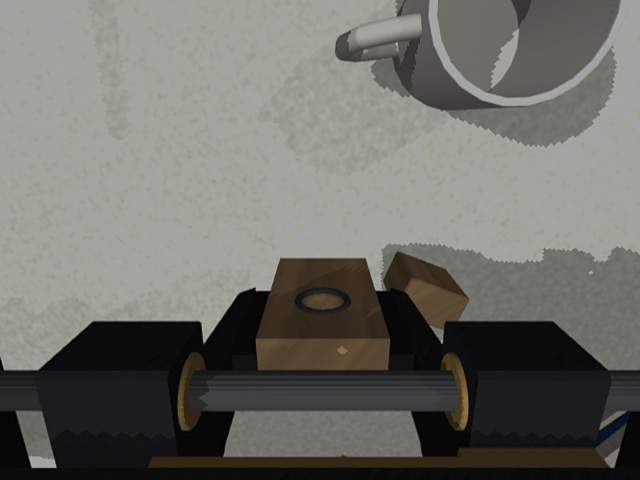

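The tile is held square, with its eyelet at (322,300) facing forward. The rod isn't in view yet, so I'll move to just short of the tip.

send_rows:
  rows:
    - [1.93,-0.71,0.28,0,0,0]
    - [1.93,-0.71,0.28,0,0,0]
    - [1.93,-0.71,0.28,0,0,0]
    - [1.93,-0.71,0.28,0,0,0]
    - [1.93,-0.71,0.28,0,0,0]
    - [0,0,0,0,0,0]
    - [0,0,0,0,0,0]

```text
clock: 7.75
eef_pos: [0.6147, -0.1444, 0.1158]
tcp_rot: [0.0, 0.908, 0.419, -0.0]
wrist_force: [0.5, 0.2, -0.2]
finger_gap: 0.451
grasp_force: 25.0
```

```bash
python3 - <<'E'
from h import *
s=status.sense();print(s["eef_pos"],yang(s["tcp_rot"]),s["wrist_force"])
E0=np.array(s["eef_pos"])
for n in["wrist","top","scene"]:
    p=grab_frame(n)
    if n=="wrist":save(p,"w4.png",(160,60,560,360),2)
    W=cloud(p).reshape(-1,3)
    dd=np.linalg.norm(W[:,:2]-rodpt(30)[0],axis=1)
    ax=rodpt(0)[1];u=np.array([np.cos(ax),np.sin(ax)])
    t=(W[:,:2]-rodpt(0)[0])@u; v=(W[:,:2]-rodpt(0)[0])@np.array([-u[1],u[0]])
    m=(t>.0)&(t<.08)&(np.abs(v)<.02)&(W[:,2]>.105)&(W[:,2]<.14)
    T=np.c_[t,v,W[:,2]][m]
    if len(T)<10: print(n,len(T));continue
    print(n,len(T),"v pct",np.percentile(T[:,1],[2,50,98]).round(4),"ztop",np.percentile(T[:,2],[50,90,98]).round(4))
    # tile top check
    tt=(W[:,:2]-E0[:2])@u; vv=(W[:,:2]-E0[:2])@np.array([-u[1],u[0]])
    m=(abs(tt)<.02)&(abs(vv)<.025)&(W[:,2]>.125)&(W[:,2]<.155)
    if m.sum(): print("  tile top z",np.median(W[m][:,2]),"t",np.percentile(tt[m],[2,98]),"v",np.percentile(vv[m],[2,98]))
    def f(q,T=T):
        return np.hypot(T[:,1]-q[0]-q[2]*(T[:,0]-.04),T[:,2]-q[1]-q[3]*(T[:,0]-.04))-.006
    from scipy.optimize import least_squares
    o=least_squares(f,[0,.1236,0,0],loss="soft_l1",f_scale=.001);print("  fit v,z,slopes",o.x.round(4),np.sqrt(np.mean(o.fun**2)))
E
```

```text
[ 0.61472715 -0.14440784  0.11575215] -0.70655319539422 [ 0.47134474  0.24952482 -0.22882364]
wrist 9838 v pct [-0.0055  0.0001  0.0058] ztop [0.1286 0.1299 0.1305]
  tile top z 0.14757860722181493 t [0.00442912 0.01535496] v [-0.02391052  0.02387325]
  fit v,z,slopes [ 0.0002  0.1235 -0.0042  0.0011] 0.0005338574270968629
top 41 v pct [-0.006   0.0002  0.0049] ztop [0.1292 0.1309 0.1323]
  fit v,z,slopes [-0.0012  0.1241  0.0063  0.013 ] 0.0010756944091908454
scene 183 v pct [-0.0083 -0.0049  0.0024] ztop [0.128  0.1301 0.1307]
  tile top z 0.14909494829335562 t [0.00018143 0.01315482] v [0.00631505 0.01893996]
  fit v,z,slopes [-0.0016  0.1236 -0.0105  0.0086] 0.0010662772852341152
```

View pics/w4.png

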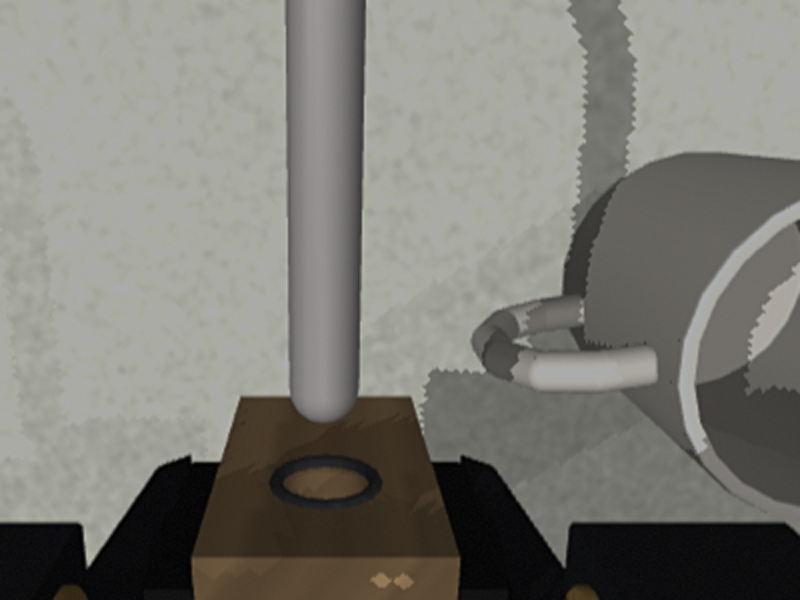

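The rod tip at (322,415) lines up with the eyelet at (325,482), and the fits agree to about 0.5 mm. I'll start threading.

send_rows:
  rows:
    - [0.4,0.02,0,0,0,0]
    - [0.4,0,0,0,0,0]
    - [0.4,0,0,0,0,0]
    - [0.4,0,0,0,0,0]
    - [0.4,0,0,0,0,0]
    - [0.4,0,0,0,0,0]
    - [0,0,0,0,0,0]

```text
clock: 8.6
eef_pos: [0.6317, -0.1248, 0.1159]
tcp_rot: [-0.0, 0.908, 0.419, 0.0]
wrist_force: [-0.8, 0.1, -0.3]
finger_gap: 0.452
grasp_force: 25.0
```

```bash
python3 - <<'E'
from h import *
s=status.sense();print(s["eef_pos"],s["wrist_force"],s["wrist_torque"])
p=grab_frame("wrist");save(p,"w5.png",(220,200,420,350),3)
for x in (45,): go(x,10)
E
```

```text
[ 0.63166224 -0.12481271  0.11588105] [-0.84057058  0.14840451 -0.25328812] [-0.02013261  0.15175055 -0.0427139 ]
s 45 10 rows of [ 0.458 -0.004  0.002] turn 0.0001 | now [ 0.6315 -0.125   0.1158] -0.706
```

View pics/w5.png

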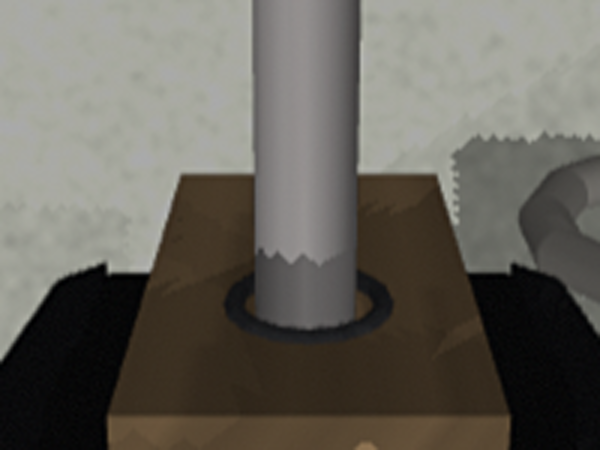

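The rod is inside the eyelet with almost no force. I'll advance to the middle of the leg.

send_rows:
  rows:
    - [0.46,0,0,0,0,0]
    - [0.46,0,0,0,0,0]
    - [0.46,0,0,0,0,0]
    - [0.46,0,0,0,0,0]
    - [0.46,0,0,0,0,0]
    - [0,0,0,0,0,0]

```text
clock: 9.25
eef_pos: [0.6467, -0.1073, 0.1159]
tcp_rot: [-0.0, 0.908, 0.419, 0.0]
wrist_force: [0.3, 0.6, -2.1]
finger_gap: 0.453
grasp_force: 25.0
```

send_rows:
  rows:
    - [0.46,0,0,0,0,0]
    - [0.46,0,0,0,0,0]
    - [0.46,0,0,0,0,0]
    - [0.46,0,0,0,0,0]
    - [0.46,0,0,0,0,0]
    - [0,0,0,0,0,0]
    - [0,0,0,0,0,0]

```text
clock: 9.95
eef_pos: [0.6613, -0.0902, 0.1159]
tcp_rot: [-0.0, 0.908, 0.419, 0.0]
wrist_force: [-0.4, -0.5, -0.6]
finger_gap: 0.449
grasp_force: 25.0
```

```bash
python3 - <<'E'
from h import *
s=status.sense();print(s["clock"],s["eef_pos"],s["wrist_force"],s["wrist_torque"])
c=go(72,7)
ax=rodpt(0)[1];u=np.array([np.cos(ax),np.sin(ax)])
p=grab_frame("wrist");W=cloud(p).reshape(-1,3)
t=(W[:,:2]-rodpt(0)[0])@u; v=(W[:,:2]-rodpt(0)[0])@np.array([-u[1],u[0]])
for lo in (.06,.08,.1,.12,.14):
  m=(t>lo)&(t<lo+.02)&(W[:,2]>.1)&(W[:,2]<.14); 
  if m.sum()>5: print(lo,m.sum(),np.percentile(v[m],[2,50,98]).round(4),np.percentile(W[m,2],[90,98]))
for x in (80,90,100,110,120,130,140,150,160,170): c=go(x,2,None,c)
E
```

```text
9.95 [ 0.66128828 -0.0902326   0.11593635] [-0.35729414 -0.5033117  -0.62197657] [-0.03350873  0.13127812 -0.01657522]
s 72 7 rows of [ 0.385 -0.007  0.005] turn 0.0001 | now [ 0.6613 -0.0902  0.1159] -0.7063
0.06 2454 [-0.0142 -0.      0.0115] [0.13175013 0.13734687]
0.08 2124 [-0.0054  0.0003  0.0065] [0.12985976 0.13036743]
0.1 2797 [-0.0023  0.0061  0.0169] [0.12993809 0.13045407]
0.12 5598 [0.0087 0.0274 0.0546] [0.12992486 0.13051721]
0.14 6132 [0.0351 0.0628 0.0876] [0.12992567 0.13049304]
s 80 2 rows of [ 0.4  0.  -0. ] turn -0.0 | now [ 0.6784 -0.0694  0.1156] -0.707
s 90 2 rows of [ 0.502 -0.002 -0.   ] turn -0.0455 | now [ 0.6836 -0.0633  0.1156] -0.707
s 100 2 rows of [ 0.499 -0.023 -0.   ] turn -0.0909 | now [ 0.69   -0.0555  0.1156] -0.6161
s 110 2 rows of [ 0.499 -0.023 -0.   ] turn -0.0909 | now [ 0.695  -0.0469  0.1156] -0.4343
s 120 2 rows of [ 0.499 -0.023 -0.   ] turn -0.0909 | now [ 0.6983 -0.0375  0.1156] -0.2525
s 130 2 rows of [ 0.499 -0.023 -0.   ] turn -0.0909 | now [ 0.6999 -0.0276  0.1156] -0.0707
s 140 2 rows of [ 0.499 -0.023 -0.   ] turn -0.0909 | now [ 0.6997 -0.0176  0.1156] 0.1112
s 150 2 rows of [ 0.499 -0.023 -0.   ] turn -0.0909 | now [ 0.6977 -0.0079  0.1156] 0.293
s 160 2 rows of [ 0.5   -0.013 -0.   ] turn -0.02 | now [0.694  0.0014 0.1156] 0.4748
s 170 2 rows of [ 0.5 -0.  -0. ] turn -0.0 | now [0.6891 0.0101 0.1156] 0.5147
```

```bash
cat >> h.py <<'E'
def tilepose(s,rod=None):
    S=np.linspace(s-13,s+13,27);P=np.array([rodpt(x,rod)[0] for x in S])
    u=P[-1]-P[0];u/=np.linalg.norm(u);nn=np.array([-u[1],u[0]])
    v=P@nn; c=P[13]+nn*((v.max()+v.min())/2-v[13])
    return np.r_[c,(rod or ROD)[3]-.008],np.arctan2(u[1],u[0])-np.pi/2
def seq(ss,n=2,rod=None,cur=None):
    for s in ss:
        t=tilepose(s,rod);print("s",s,end=" ");plan(t[0],t[1],n,cur);cur=t
E
python3 - <<'E'
from h import *
p=grab_frame("wrist");W=cloud(p).reshape(-1,3)
c,a=rodpt(0);u=np.array([np.cos(a),np.sin(a)]);t=(W[:,:2]-c)@u
P=np.array([rodpt(s)[0] for s in range(68,225,2)])
from scipy.spatial import cKDTree
W[np.isnan(W)]=9
m=(cKDTree(P).query(W[:,:2])[0]<.012)&(W[:,2]>.112)&(W[:,2]<.135)&(t>.068)
T=W[m];x0=np.array(ROD);print(len(T))
o=fitrod(T[::3],x0,lambda q:(q-x0)*[.5,.5,.1,0]);print(o.x,np.sqrt(np.mean(o.fun**2)))
for s in(80,120,160,200):print(s,(rodpt(s)[0]*1000).round(1),(rodpt(s,list(o.x))[0]*1000).round(1))
from scipy.spatial import cKDTree
seq([58,72,80,90,100,110,120,130,140,150,160,170,180],2)
E
```

```text
17780
[0.62015854 0.13417153 0.50846654 0.12360571] 0.0005276459750022237
80 [683.6 -63.3] [683.5 -63.5]
120 [699.9 -27.6] [700.  -27.9]
160 [689.1  10.1] [689.4  10. ]
200 [669.4  44.9] [669.9  44.9]
s 58 2 rows of [ 0.663 -0.025  0.016] turn 0.0002 | now [ 0.6611 -0.0905  0.1159] -0.7066
s 72 2 rows of [ 0.7 -0.  -0. ] turn -0.0 | now [ 0.6693 -0.0801  0.1156] -0.7071
s 80 2 rows of [ 0.4   -0.002 -0.   ] turn -0.0118 | now [ 0.6784 -0.0694  0.1156] -0.7071
s 90 2 rows of [ 0.5   -0.015 -0.   ] turn -0.0453 | now [ 0.6836 -0.0633  0.1156] -0.6835
s 100 2 rows of [ 0.494 -0.022 -0.   ] turn -0.0793 | now [ 0.6894 -0.0552  0.1156] -0.5929
s 110 2 rows of [ 0.492 -0.022 -0.   ] turn -0.0909 | now [ 0.6943 -0.0466  0.1156] -0.4343
s 120 2 rows of [ 0.492 -0.022 -0.   ] turn -0.0909 | now [ 0.6976 -0.0373  0.1156] -0.2525
s 130 2 rows of [ 0.492 -0.022 -0.   ] turn -0.0909 | now [ 0.6992 -0.0276  0.1156] -0.0707
s 140 2 rows of [ 0.492 -0.022 -0.   ] turn -0.0908 | now [ 0.699  -0.0177  0.1156] 0.1112
s 150 2 rows of [ 0.495 -0.014 -0.   ] turn -0.0707 | now [ 0.697  -0.0081  0.1156] 0.2927
s 160 2 rows of [ 0.499 -0.006 -0.   ] turn -0.0356 | now [0.6935 0.0012 0.1156] 0.4341
s 170 2 rows of [ 0.5   -0.002 -0.   ] turn -0.0047 | now [0.6891 0.0101 0.1156] 0.5053
s 180 2 rows of [ 0.5  0.  -0. ] turn -0.0 | now [0.6842 0.0188 0.1156] 0.5147
```

send_rows:
  rows:
    - [0.44,-0.02,0.01,0,0,0]
    - [0.44,-0.02,0.01,0,0,0]
    - [0.44,-0.01,0.01,0,0,0]
    - [0.35,0,0,0,0,0]
    - [0.35,0,0,0,0,0]
    - [0.35,0,0,0,0,0]
    - [0.35,0,0,0,0,0]
    - [0.4,0,0,0,0,-0.008]
    - [0.4,0,0,0,0,-0.0155]
    - [0,0,0,0,0,0]

```text
clock: 11.05
eef_pos: [0.684, -0.0628, 0.1157]
tcp_rot: [0.0, 0.903, 0.43, 0.0]
wrist_force: [-0.4, -0.4, -0.0]
finger_gap: 0.452
grasp_force: 25.0
```

```bash
cat >> h.py <<'E'
def st():
    s=status.sense();p=np.array(s["eef_pos"]);best=min(np.arange(30,240,.5),key=lambda x:np.linalg.norm(tilepose(x)[0][:2]-p[:2]))
    t=tilepose(best);a=t[1]
    d=p-t[0];F=np.array(s["wrist_force"]);ex=np.array([-np.sin(a),np.cos(a),0]);ey=np.array([np.cos(a),np.sin(a),0])
    print("clk",s["clock"],"s",best,"err mm lat",(d@ey*1000).round(2),"z",(d[2]*1000).round(2),"yaw",round(yang(s["tcp_rot"])-a,4),"F along/lat/z",(F@ex).round(2),(F@ey).round(2),F[2].round(2),"Tz",round(s["wrist_torque"][2],3),"gap",round(s["finger_gap"],3))
E
python3 - <<'E'
from h import *
st()
seq([90,100,110],4)
E
```

```text
clk 11.05 s 80.5 err mm lat 0.11 z 0.1 yaw -0.0014 F along/lat/z -0.58 -0.07 -0.02 Tz 0.03 gap 0.452
s 90 4 rows of [ 0.235 -0.008  0.002] turn -0.0223 | now [ 0.684  -0.0628  0.1157] -0.6821
s 100 4 rows of [ 0.247 -0.006 -0.   ] turn -0.0396 | now [ 0.6894 -0.0552  0.1156] -0.5929
s 110 4 rows of [ 0.246 -0.006 -0.   ] turn -0.0455 | now [ 0.6943 -0.0466  0.1156] -0.4343
```

send_rows:
  rows:
    - [0.235,-0.008,0,0,0,-0.0225]
    - [0.235,-0.008,0,0,0,-0.0225]
    - [0.235,-0.008,0,0,0,-0.0225]
    - [0.235,-0.008,0,0,0,-0.0225]
    - [0.247,-0.006,0,0,0,-0.0396]
    - [0.247,-0.006,0,0,0,-0.0396]
    - [0.247,-0.006,0,0,0,-0.0396]
    - [0.247,-0.006,0,0,0,-0.0396]
    - [0,0,0,0,0,0]

```text
clock: 11.95
eef_pos: [0.694, -0.0467, 0.1156]
tcp_rot: [-0.0, 0.843, 0.538, 0.0]
wrist_force: [-0.5, 0.1, -0.9]
finger_gap: 0.451
grasp_force: 25.0
```

```bash
python3 - <<'E'
from h import *
st()
seq([110,120,130],4)
E
```

```text
clk 11.95 s 100.0 err mm lat -0.17 z 0.0 yaw 0.0007 F along/lat/z -0.13 -0.54 -0.9 Tz 0.032 gap 0.451
s 110 4 rows of [ 0.252 -0.001  0.   ] turn -0.0453 | now [ 0.694  -0.0467  0.1156] -0.4336
s 120 4 rows of [ 0.246 -0.006 -0.   ] turn -0.0455 | now [ 0.6976 -0.0373  0.1156] -0.2525
s 130 4 rows of [ 0.246 -0.006 -0.   ] turn -0.0455 | now [ 0.6992 -0.0276  0.1156] -0.0707
```

No binding. On round the bend.

send_rows:
  rows:
    - [0.25,-0.003,0,0,0,-0.0455]
    - [0.25,-0.003,0,0,0,-0.0455]
    - [0.25,-0.003,0,0,0,-0.0455]
    - [0.25,-0.003,0,0,0,-0.0455]
    - [0.246,-0.006,0,0,0,-0.0455]
    - [0.246,-0.006,0,0,0,-0.0455]
    - [0.246,-0.006,0,0,0,-0.0455]
    - [0.246,-0.006,0,0,0,-0.0455]
    - [0,0,0,0,0,0]

```text
clock: 12.85
eef_pos: [0.6989, -0.0277, 0.1156]
tcp_rot: [-0.0, 0.732, 0.682, 0.0]
wrist_force: [0.2, 0.4, -1.8]
finger_gap: 0.455
grasp_force: 25.0
```

```bash
python3 - <<'E'
from h import *
st()
seq([130,140,150,160,170],4)
E
```

```text
clk 12.85 s 120.0 err mm lat -0.25 z 0.05 yaw -0.0002 F along/lat/z 0.41 0.21 -1.75 Tz 0.015 gap 0.455
s 130 4 rows of [0.251 0.001 0.001] turn -0.0455 | now [ 0.6989 -0.0277  0.1156] -0.0708
s 140 4 rows of [ 0.246 -0.006 -0.   ] turn -0.0454 | now [ 0.699  -0.0177  0.1156] 0.1112
s 150 4 rows of [ 0.248 -0.002 -0.   ] turn -0.0353 | now [ 0.697  -0.0081  0.1156] 0.2927
s 160 4 rows of [ 0.249 -0.001 -0.   ] turn -0.0178 | now [0.6935 0.0012 0.1156] 0.4341
s 170 4 rows of [ 0.25  -0.001 -0.   ] turn -0.0024 | now [0.6891 0.0101 0.1156] 0.5053
```

send_rows:
  rows:
    - [0.25,0,0,0,0,-0.0455]
    - [0.25,0,0,0,0,-0.0455]
    - [0.25,0,0,0,0,-0.0455]
    - [0.25,0,0,0,0,-0.0455]
    - [0.246,-0.005,0,0,0,-0.0455]
    - [0.246,-0.005,0,0,0,-0.0455]
    - [0.246,-0.005,0,0,0,-0.0455]
    - [0.246,-0.005,0,0,0,-0.0455]
    - [0,0,0,0,0,0]

```text
clock: 13.75
eef_pos: [0.6968, -0.0082, 0.1156]
tcp_rot: [-0.0, 0.597, 0.803, -0.0]
wrist_force: [-0.3, -0.1, -0.1]
finger_gap: 0.451
grasp_force: 25.0
```

```bash
python3 - <<'E'
from h import *
st()
seq([150,160,170,180],4)
E
```

```text
clk 13.75 s 140.0 err mm lat -0.18 z 0.03 yaw -0.0004 F along/lat/z -0.0 -0.31 -0.08 Tz 0.002 gap 0.451
s 150 4 rows of [0.25  0.002 0.001] turn -0.0354 | now [ 0.6968 -0.0082  0.1156] 0.2924
s 160 4 rows of [ 0.249 -0.001 -0.   ] turn -0.0178 | now [0.6935 0.0012 0.1156] 0.4341
s 170 4 rows of [ 0.25  -0.001 -0.   ] turn -0.0024 | now [0.6891 0.0101 0.1156] 0.5053
s 180 4 rows of [ 0.25  0.   -0.  ] turn -0.0 | now [0.6842 0.0188 0.1156] 0.5147
```

send_rows:
  rows:
    - [0.25,0.002,0,0,0,-0.0354]
    - [0.25,0.002,0,0,0,-0.0354]
    - [0.25,0.002,0,0,0,-0.0354]
    - [0.25,0.002,0,0,0,-0.0354]
    - [0.25,0,0,0,0,-0.0178]
    - [0.25,0,0,0,0,-0.0178]
    - [0.25,0,0,0,0,-0.0178]
    - [0.25,0,0,0,0,-0.0178]
    - [0.33,0,0,0,0,-0.003]
    - [0.33,0,0,0,0,-0.003]
    - [0.33,0,0,0,0,-0.003]
    - [0,0,0,0,0,0]

```text
clock: 14.95
eef_pos: [0.6841, 0.0192, 0.1156]
tcp_rot: [-0.0, 0.503, 0.864, 0.0]
wrist_force: [-0.2, 0.3, -1.6]
finger_gap: 0.449
grasp_force: 25.0
```

```bash
python3 - <<'E'
from h import *
st()
seq([200],8)
p=grab_frame("wrist");save(p,"w6.png")
W=cloud(p).reshape(-1,3);W[np.isnan(W)]=9
c,a=rodpt(200);u=np.array([np.cos(a),np.sin(a)]);t=(W[:,:2]-c)@u*1000+200;v=(W[:,:2]-c)@[-u[1],u[0]]*1000
m=(abs(v)<15)&(t>185)&(t<290)&(W[:,2]>.135)&(W[:,2]<.147);print("hung top s range",np.percentile(t[m],[1,99]) if m.sum() else 0,m.sum(),np.percentile(v[m],[1,99]))
E
```

```text
clk 14.95 s 170.5 err mm lat 0.12 z 0.03 yaw 0.0009 F along/lat/z 0.38 -0.01 -1.57 Tz 0.031 gap 0.449
s 200 8 rows of [ 0.371 -0.001  0.   ] turn 0.0001 | now [0.6841 0.0192 0.1156] 0.5156
hung top s range [185.21125261 274.82023202] 15394 [-14.69345004  14.68992155]
```

View pics/w6.png

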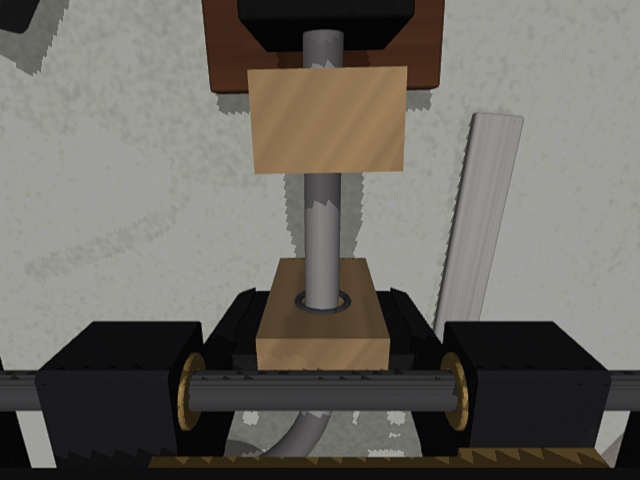

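The tile is on the post leg at (322,310). The hung sample is ahead at (327,120), and the spacer is at (327,25) with a visible gap. I'll close on it gently.

send_rows:
  rows:
    - [0.4,0,0,0,0,0]
    - [0.4,0,0,0,0,0]
    - [0.4,0,0,0,0,0]
    - [0.4,0,0,0,0,0]
    - [0.4,0,0,0,0,0]
    - [0.4,0,0,0,0,0]
    - [0.4,0,0,0,0,0]
    - [0.4,0,0,0,0,0]
    - [0.3,0,0,0,0,0]
    - [0,0,0,0,0,0]

```text
clock: 16.0
eef_pos: [0.6669, 0.0496, 0.1156]
tcp_rot: [-0.0, 0.503, 0.864, 0.0]
wrist_force: [0.1, 0.4, -0.7]
finger_gap: 0.449
grasp_force: 25.0
```

```bash
python3 - <<'E'
from h import *
st()
p=grab_frame("wrist")
W=cloud(p);W[np.isnan(W)]=9
c,a=rodpt(200);u=np.array([np.cos(a),np.sin(a)])
tv=(W[...,:2]-c)@np.array([[u[0],-u[1]],[u[1],u[0]]])*1000;t=tv[...,0]+200;v=tv[...,1]
for nm,lo,hi in(("all",10,18),("",-18,-10)):
  m=(v>lo)&(v<hi)&(t>205)&(t<300)&(W[...,2]>.1)&(W[...,2]<.16)
  h=np.histogram(t[m],np.arange(205,300,3));print([(int(x),int(n),round(float(np.median(W[...,2][m&(t>=x)&(t<x+3)])),3)) for x,n in zip(h[1],h[0]) if n>5])
E
```

```text
clk 16.0 s 205.5 err mm lat 0.11 z 0.03 yaw 0.0009 F along/lat/z 0.31 0.23 -0.67 Tz 0.005 gap 0.449
[(208, 156, 0.148), (211, 232, 0.149), (214, 226, 0.149), (217, 1247, 0.138), (220, 65, 0.138), (232, 183, 0.145), (235, 241, 0.145), (238, 256, 0.145), (241, 272, 0.145), (244, 268, 0.145), (247, 284, 0.145), (250, 287, 0.145), (253, 291, 0.145), (256, 695, 0.14), (259, 218, 0.128), (268, 50, 0.141), (271, 326, 0.142), (274, 326, 0.142), (277, 357, 0.142), (280, 365, 0.143), (283, 376, 0.146), (286, 397, 0.146), (289, 409, 0.146), (292, 427, 0.146), (295, 432, 0.146)]
[(208, 155, 0.148), (211, 217, 0.149), (214, 235, 0.149), (217, 1280, 0.138), (220, 70, 0.137), (232, 122, 0.145), (235, 253, 0.145), (238, 264, 0.145), (241, 269, 0.145), (244, 276, 0.145), (247, 283, 0.145), (250, 284, 0.145), (253, 305, 0.145), (256, 341, 0.145), (259, 641, 0.132), (271, 320, 0.142), (274, 327, 0.142), (277, 354, 0.142), (280, 326, 0.142), (283, 405, 0.146), (286, 401, 0.146), (289, 406, 0.146), (292, 433, 0.146), (295, 423, 0.146)]
```

send_rows:
  rows:
    - [0.3,0,0,0,0,0]
    - [0.3,0,0,0,0,0]
    - [0.3,0,0,0,0,0]
    - [0.2,0,0,0,0,0]
    - [0.1,0,0,0,0,0]
    - [0.1,0,0,0,0,0]
    - [0.1,0,0,0,0,0]
    - [0.1,0,0,0,0,0]
    - [0.1,0,0,0,0,0]
    - [0.1,0,0,0,0,0]
    - [0.1,0,0,0,0,0]

```text
clock: 17.15
eef_pos: [0.6589, 0.0636, 0.1158]
tcp_rot: [0.001, 0.504, 0.864, -0.0]
wrist_force: [2.9, -4.6, -1.8]
finger_gap: 0.45
grasp_force: 25.0
```

```bash
python3 - <<'E'
from h import *
st()
E
```

```text
clk 17.15 s 221.5 err mm lat 0.05 z 0.15 yaw 0.0005 F along/lat/z -5.4 0.25 -1.78 Tz 0.114 gap 0.45
```

send_rows:
  rows:
    - [0.1,0,0,0,0,0]
    - [0.1,0,0,0,0,0]
    - [0.1,0,0,0,0,0]
    - [0.1,0,0,0,0,0]
    - [0.1,0,0,0,0,0]
    - [0.1,0,0,0,0,0]
    - [0.1,0,0,0,0,0]
    - [0.1,0,0,0,0,0]

```text
clock: 17.95
eef_pos: [0.6548, 0.0705, 0.1157]
tcp_rot: [0.001, 0.504, 0.864, -0.001]
wrist_force: [1.5, -4.6, -0.9]
finger_gap: 0.454
grasp_force: 25.0
```

```bash
python3 - <<'E'
from h import *
st()
E
```

```text
clk 17.95 s 229.5 err mm lat -0.13 z 0.12 yaw 0.0005 F along/lat/z -4.7 -0.95 -0.93 Tz 0.054 gap 0.454
```

Still sliding at about 5 N, with the stop roughly 2 mm ahead. I'll go in smaller steps.

send_rows:
  rows:
    - [0.08,0,0,0,0,0]
    - [0.08,0,0,0,0,0]
    - [0.06,0,0,0,0,0]
    - [0.06,0,0,0,0,0]

```text
clock: 18.35
eef_pos: [0.6543, 0.0714, 0.1158]
tcp_rot: [0.002, 0.503, 0.864, -0.001]
wrist_force: [4.3, -11.3, -3.1]
finger_gap: 0.447
grasp_force: 25.0
```

Hard stop reached, at about 12 N. I'll hold briefly with a slight ease-off.

send_rows:
  rows:
    - [-0.02,0,0,0,0,0]
    - [0,0,0,0,0,0]
    - [0,0,0,0,0,0]

```text
clock: 18.65
eef_pos: [0.6543, 0.0713, 0.1158]
tcp_rot: [0.002, 0.503, 0.864, -0.001]
wrist_force: [5.0, -9.0, -1.6]
finger_gap: 0.458
grasp_force: 25.0
```

```bash
python3 - <<'E'
from h import *
st()
E
```

```text
clk 18.65 s 230.5 err mm lat -0.14 z 0.23 yaw 0.0008 F along/lat/z -10.33 -0.08 -1.65 Tz 0.178 gap 0.458
```

send_rows:
  rows:
    - [-0.1,0,0.03,0,0,0]
    - [-0.1,0,0.03,0,0,0]
    - [-0.08,0,0.03,0,0,0]
    - [0,0,0,0,0,0]

```text
clock: 19.05
eef_pos: [0.6547, 0.0714, 0.115]
tcp_rot: [0.0, 0.504, 0.864, 0.0]
wrist_force: [1.9, -2.5, 0.8]
finger_gap: 0.454
grasp_force: 25.0
```

send_rows:
  rows:
    - [0,0,0,0,0,0]
    - [0,0,0,0,0,0]
    - [0,0,0,0,0,0]
    - [0,0,0,0,0,0]
    - [0,0,0,0,0,0]
    - [0,0,0,0,0,0]
  claw: -0.5

```text
clock: 19.65
eef_pos: [0.6543, 0.0717, 0.1147]
tcp_rot: [-0.0, 0.504, 0.864, -0.0]
wrist_force: [-0.4, 1.0, -0.4]
finger_gap: 0.746
grasp_force: 0.0
```

send_rows:
  rows:
    - [0,0,-0.5,0,0,0]
    - [0,0,-1,0,0,0]
    - [0,0,-2,0,0,0]
    - [0,0,-2.5,0,0,0]
    - [0,0,-2.5,0,0,0]
    - [0,0,-2.5,0,0,0]
    - [-2.5,0,-2.5,0,0,0]
    - [-2.5,0,0,0,0,0]
    - [-2.5,0,0,0,0,0]
    - [-2.5,0,0,0,0,0]
    - [0,0,0,0,0,0]
    - [0,0,0,0,0,0]

```text
clock: 20.85
eef_pos: [0.7037, -0.0156, 0.2503]
tcp_rot: [0.0, 0.504, 0.864, 0.0]
wrist_force: [-0.4, 0.2, -0.1]
finger_gap: 0.749
grasp_force: 0.0
```

```bash
python3 - <<'E'
from h import *
p=grab_frame("wrist");save(p,"w7.png")
W=cloud(p);W[np.isnan(W)]=9
c,a=rodpt(200);u=np.array([np.cos(a),np.sin(a)])
tv=(W[...,:2]-c)@np.array([[u[0],-u[1]],[u[1],u[0]]])*1000;t=tv[...,0]+200;v=tv[...,1]
for lo,hi in((10,17),(-17,-10)):
  m=(v>lo)&(v<hi)&(t>205)&(t<300)&(W[...,2]>.136)&(W[...,2]<.16)
  h=np.histogram(t[m],np.arange(205,300,2));print([(int(x),int(n),round(float(np.median(W[...,2][m&(t>=x)&(t<x+2)])),3)) for x,n in zip(h[1],h[0]) if n>5])
print(status.sense()["clock"],tip_of("tile_hole",p)[:1],tip_of("hung",p)[:1])
E
```

```text
[(217, 27, 0.147), (219, 49, 0.147), (221, 45, 0.147), (223, 38, 0.146), (225, 48, 0.147), (227, 48, 0.147), (229, 42, 0.147), (231, 48, 0.146), (233, 45, 0.147), (235, 49, 0.147), (237, 51, 0.147), (239, 51, 0.147), (241, 52, 0.147), (243, 42, 0.146), (245, 49, 0.145), (247, 54, 0.145), (249, 51, 0.145), (251, 50, 0.145), (253, 52, 0.145), (255, 53, 0.145), (257, 46, 0.145), (259, 57, 0.145), (261, 49, 0.145), (263, 53, 0.145), (265, 51, 0.145), (267, 41, 0.145)]
[(217, 24, 0.144), (219, 47, 0.146), (221, 46, 0.146), (223, 40, 0.147), (225, 49, 0.146), (227, 50, 0.146), (229, 51, 0.146), (231, 48, 0.147), (233, 45, 0.146), (235, 49, 0.146), (237, 50, 0.146), (239, 48, 0.146), (241, 49, 0.146), (243, 38, 0.146), (245, 48, 0.145), (247, 46, 0.145), (249, 52, 0.145), (251, 47, 0.145), (253, 48, 0.145), (255, 52, 0.145), (257, 55, 0.145), (259, 55, 0.145), (261, 49, 0.145), (263, 51, 0.145), (265, 55, 0.145), (267, 39, 0.145)]
20.9 [{'at': [0.6525, 0.0699, 0.1211], 'score': 0.76}] [{'at': [0.6378, 0.0973, 0.1234], 'score': 0.62}]
```

View pics/w7.png

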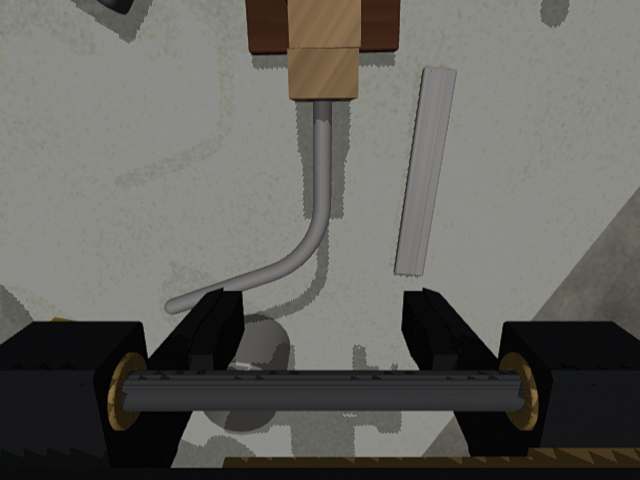

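The tile at (323,75) hangs square on the rod and flush against the hung sample at (323,20). Both are packed up to the spacer, and the gripper is clear of them.

```bash
python3 -c "
from h import *
print(manip.job_done())"
```

```text
the job is handed in; nothing more can be done
None
```

The drilled sample is back on the bar, flush against the hanging sample, with both packed up to the spacer. I pressed them at 10 to 12 N, then let go and backed the arm clear. I handed it in at about 21 s; no verdict came back.

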